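# Point out the cracker tray that is short of its scoop and log it

## Task

One of the three white cracker trays on the packing table has no red scoop in its narrow front pocket: with the gripper pointing down, hold the fingertips 2 to 3 cm above the middle of that empty pocket for two seconds, without touching any tray and without pointing at the two complete ones. Then press the orange button on the grey console right down with the fingertips for a moment to log the fault, let it come back up, and draw clear. Do not touch, move or lift the trays, the blue-capped cracker sleeve or the spare red scoop lying on the table, and leave the pocket empty.

Things in the scene. Friction and masses are not known exactly. Their poses are not given: they have to be found in the camera images.
- tray_short: the tray with no scoop: loose open white tray, 130 (its x) x 100 (its y) x 35 mm high, about 0.2 kg. Origin: centre of its underside, z up. The wide rear pocket (+x) holds two rows of round crackers, tops 41 mm above the table; the narrow front pocket (-x, towards the robot, 40 x 94 mm, pale floor 15 mm above the table) is empty. Trays start turned up to 0.3 rad either way
- tray_short_pocket (a point): the middle of the empty front pocket of tray_short, at rim height: 42 mm from the tray's centre towards its -x, 35 mm above the table
- tray_a: a complete tray, same size and axes as tray_short, with a red scoop fixed in its front pocket (its top 21 mm above the table): leave alone
- tray_a_pocket (a point): the middle of tray_a's front pocket, at rim height
- tray_b: a complete tray, just like tray_a: leave alone
- tray_b_pocket (a point): the middle of tray_b's front pocket, at rim height
- log_button_top (a point): the centre of the top of the orange round push button (40 mm across, in a black housing) on a fixed grey console, 76 x 76 x 35 mm, that stands nearer to the robot than the trays. The button top is 57 mm above the table; it is pressed straight down
- log_button (a joint): how far the button is pressed: 0 up, 0.006 m fully down; a spring needs about 5 N for that and brings it back up
- sleeve: a loose upright sleeve of crackers with blue end caps, 49 mm across and 56 mm tall, about 0.09 kg; origin: centre of its underside. Leave alone
- spare_scoop: a loose flat red plastic scoop lying on the table, 76 mm long (its y) x 26 mm x 6 mm thick; origin: on its underside near its middle. Leave alone
Things that resemble listed ones, but are neither listed nor needed, are in the scene too. What is shaped like the tray_short but green is not meant. Leave any green look-alike of the part that bears log_button_top alone.

How it is judged:
On the way, in this order (a step that is already met when the one before it is completed fails the run):
1. the tool point dwells 20 to 80 mm above the rim over the middle of the empty pocket (within 20 mm sideways), pointing down within 45 degrees, for 1.7 s (horizontal distance between the grasp point and tray_short_pocket below 0.02 m and height (world z) of the grasp point between 0.055 and 0.115 m and angle between the grasp point's own z axis and vertical above 2.35 rad), for 1.7 s.
2. the orange button is pressed by the fingers at least 4.5 of its 6 mm down (value of joint log_button above 0.0045 m and contact force between the fingers and log_button above 0.5 N), for 0.05 s.
At the end, for the whole second after the job is handed in: The button is up again (within 1.5 mm) and all three trays, the sleeve and the spare scoop are upright, at rest and within 8 mm of where they started (value of joint log_button below 0.0015 m and distance of each of tray_short, tray_a, tray_b, sleeve, spare_scoop from where it was at the start of the episode below 0.008 m and linear speed of each of tray_short, tray_a, tray_b, sleeve, spare_scoop below 0.02 m/s and angle between each of tray_short, tray_a, tray_b, sleeve, spare_scoop's own z axis and vertical below 0.1 rad); the robot touches nothing.
It fails at once if the robot touches a tray (over 0.3 N) (contact force between any of the fingers, the arm and tray_short above 0.3 N or contact force between any of the fingers, the arm and tray_a above 0.3 N or contact force between any of the fingers, the arm and tray_b above 0.3 N).
It fails at once if the robot touches the cracker sleeve or the spare scoop (over 0.3 N) (contact force between any of the fingers, the arm and sleeve above 0.3 N or contact force between any of the fingers, the arm and spare_scoop above 0.3 N).
It fails at once if the tool point comes within 20 mm sideways of the middle of a complete tray's front pocket, less than 80 mm above its rim: the wrong tray is pointed at ((horizontal distance between the grasp point and tray_a_pocket below 0.02 m and height (world z) of the grasp point below 0.115 m) or (horizontal distance between the grasp point and tray_b_pocket below 0.02 m and height (world z) of the grasp point below 0.115 m)).
It fails at once if a tray or bystander is moved over 8 mm or lifted (distance of any of tray_short, tray_a, tray_b, sleeve, spare_scoop from where it was at the start of the episode above 0.008 m).
It also fails if it takes over 38 s, if anything falls off the work surface, if the arm or the gripper's body presses on something with over 40 N, if the wrist force passes 120 N, or if a joint passes its speed limit or range.

## Robot

A 7-joint arm with a two-finger parallel gripper is mounted at the origin on the work surface. World frame = base frame: x ahead of the robot, y to its left, z up, the work surface at z = 0. Lengths are in m, angles in rad, forces in N, time in s.
With the tool pointing down it reaches from about 0.4 to 0.875 m from the base axis. Payload 19.3 kg.
Tool frame: the origin (TCP) lies between the finger pads, 19 mm behind the fingertips; this is the grasp point; z points along the fingers, y is the line along which they close (so a half turn about z gives the same grasp; the last joint's range is limited). The gripper opens to 85 mm and grips with 20 to 120 N. Pads are 22 mm wide; open, the fingers measure 114 mm over their backs; the gripper's body (76 mm by 85 mm) begins 54 mm behind the grasp point. The pads swing forward as they close: fully open they stand 13 mm farther back than shut.
Start: joints at [1.157, 0.521, -0.036, 1.599, 0.021, 1.021, -0.113], TCP at [0.211, -0.588, 0.25] pointing down, gripper open.
Joint ranges: [-2.91, 2.91], [-0.3, 2.13], [-1.5, 1.42], [0.17, 2.43], [-1.26, 4.41], [0.16, 1.93], [-2.52, 2.52]. Speed limits (rad/s): [1.89, 1.89, 2.39, 2.39, 3.01, 3.01, 3.01].

## Interface

Orientations are given as [roll, pitch, yaw] about the fixed x, y, z axes, in that order (R = Rz(yaw) Ry(pitch) Rx(roll)).
In Python, from workcell import bot gives the robot as it stands.
- The arm moves only by the tool servo_tool, never from a script. Its argument "plan" is a list of rows, each a list of 7 numbers: the finger opening in cm, from 0 to 8.54, then the shift along the tool's x, y, z in cm, then the turn, a rotation vector about the tool's x, y, z in degrees. In form: [[fingers, x, y, z, wx, wy, wz], ...]. A call has 1 to 10 rows; each row is the pose to reach, as a shift and turn from the pose commanded when the call began, along the tool's axes at that moment; what a row does not reach only later rows make up. A row lasts 1/10 s, in which the tool goes at most 50 mm and 8.59 degrees, less where a joint would pass 70% of its speed; a pose out of reach is approached as far as the arm can. A call with a gripper value outside its range is refused whole. The fingers move at their own pace and stop on an object; "force" is the grip in N (left out, the last holds). Time passes only in rows, so rows that repeat a pose let the fingers close. It gives the time, the measured TCP pose, the force, the opening and the grip force at its end, in the units of the state.
- bot.observe(): the state, without advancing time (a new reading comes with each control period).
- bot.grab_frame(name): name is "scene" or "top" or "wrist"; returns a dict with "frame" (400x640x3 uint8, blue, green, red), "mtx" (3x3 intrinsics, pixels), "R" (3x3) and "t" (3): a world point X has camera coordinates R X + t; the wrist camera has in their place "T_tool_cam" (4x4, takes a point from camera to tool coordinates, whose origin is the TCP and whose axes are the flange's). Camera axes: x right, y down, z forward; pixel columns grow to the right and rows downward; lengths in m; the calibration is good to about 2 mm. A picture is of the moment at which its call begins: read the wrist's pose just before it. There is no depth.
- bot.job_done(): hands the job in; it is judged then, once.
The state is a dict: "clock": time; "qpos": joint angles; "qd": joint speeds; "joint_efforts": joint torques, N m; "position": TCP position; "tool_rot": TCP orientation; "force": force on the tool from outside, world axes, zero at the start; "moment": the same for the moment, N m; "grip_width": finger opening in m; "finger_force": force on a finger pad.
Only numpy, scipy, OpenCV 4.12 (cv2) and the standard library are available. Lean on these libraries where they do the work, as an engineer would, in place of code of your own. Each camera call takes 0.05 s, during which the arm holds its last target. There are 200 camera calls.

## Working session

There is one attempt and no reset: what is moved stays moved. The work goes in short steps, Python scripts to look and compute and a tool call to move; the robot and the scene stay as the last step left them, time stands still between calls to the robot, and variables do not carry over. Pictures are saved under pics/ and viewed, at most 10 in all, crops included, and the job is handed in when it is done.

Besides the shell and the picture viewer there is one more tool, called after "Request:" as name(argument=value, ...), one argument or row to a line, values as JSON. servo_tool: Moves the arm, as the interface text tells. Its arguments: {"type":"object","properties":{"plan":{"type":"array","items":{"type":"array","items":{"type":"number"}}},"force":{"type":"number"}},"required":["plan"]}

```bash
mkdir -p pics
python3 - <<'E'
from workcell import bot
import cv2,pickle
s=bot.observe();print(s)
d={n:bot.grab_frame(n) for n in("top","scene")}
pickle.dump(d,open('d.pkl','wb'))
for n in d: cv2.imwrite(f'pics/{n}1.png',d[n]['frame'])
E
```

```text
{'clock': 0.0, 'qpos': array([ 1.15681064,  0.52206151, -0.03632189,  1.59997911,  0.02119517,
        1.02108377, -0.1128169 ]), 'qd': array([-0.00069044,  0.00053096, -0.00164207, -0.00058509, -0.00116535,
       -0.00013737, -0.00100584]), 'joint_efforts': array([-1.56027894e-03, -9.27111125e+01,  1.97931938e+00, -3.69940138e+01,
        1.78863649e-02,  8.16744257e-03,  1.77174320e-05]), 'position': array([ 0.21052262, -0.58815565,  0.24940652]), 'tool_rot': array([-3.14044844e+00,  7.92476733e-05,  3.43751033e-01]), 'force': array([-0.80901691, -0.6339738 ,  0.32343073]), 'moment': array([-0.0167378 ,  0.00410133, -0.04781754]), 'finger_force': 0.0, 'grip_width': 0.08573379414217365}
```

View pics/top1.png

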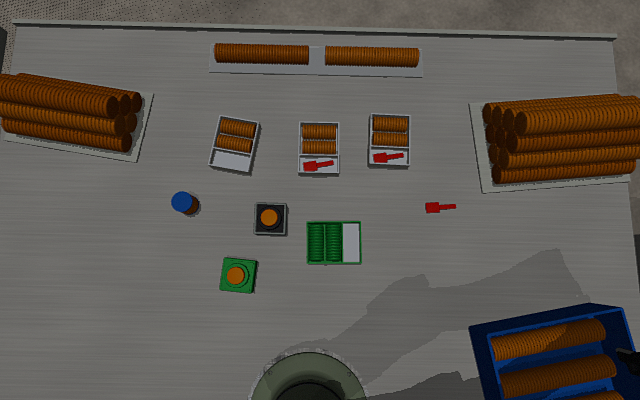

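View pics/scene1.png

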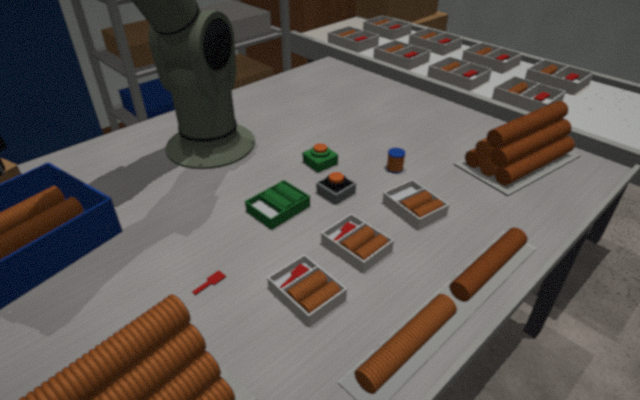

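The top view shows the empty tray at about (235,145), with its bare front pocket near (231,160). The complete trays are at (319,149) and (389,141). The orange button on the black and grey console is at (269,217), and the green decoy is at (238,275).

```bash
cat > h.py <<'E'
import numpy as np
def ray(f,uv,z):
    d=f['R'].T@np.linalg.solve(f['mtx'],[*uv,1]); c=-f['R'].T@f['t']
    return c+d*(z-c[2])/d[2]
E
python3 - <<'E'
import pickle,cv2,numpy as np
from h import ray
f=pickle.load(open('d.pkl','rb'))['top'];im=f['frame']
hsv=cv2.cvtColor(im,cv2.COLOR_BGR2HSV)
def blob(mask,x0,y0,x1,y1):
    m=np.zeros_like(mask);m[y0:y1,x0:x1]=mask[y0:y1,x0:x1]
    n,l,s,c=cv2.connectedComponentsWithStats(m);i=1+s[1:,4].argmax();return c[i],s[i]
org=cv2.inRange(hsv,(5,150,120),(22,255,255))
c,s=blob(org,250,200,290,236);print('button',c,s,ray(f,c,.057))
wh=cv2.inRange(hsv,(0,0,175),(179,60,255))
for z,b in ((.015,(205,140,262,178)),):
    c,s=blob(wh,*b);print('pocket',c,s,ray(f,c,z))
red=cv2.inRange(hsv,(0,180,100),(4,255,255))
for n,b in dict(a=(298,150,342,178),b=(365,142,412,168),spare=(420,195,465,220)).items():
    c,s=blob(red,*b);print(n,c,ray(f,c,.02 if n!='spare' else .006))
print('camera',-f['R'].T@f['t'])
for uv in ((234,145),(186,203),(238,275),(319,149),(208,167),(248,175)):print(uv,ray(f,uv,.035))
cv2.imwrite('pics/crop.png',cv2.resize(im[100:300,160:360],(600,600),interpolation=cv2.INTER_CUBIC))
E
```

```text
button [268.43564356 217.01485149] [261 209  16  17 202] [0.44583885 0.10374534 0.057     ]Traceback (most recent call last):
  File "<stdin>", line 12, in <module>
  File "<stdin>", line 7, in blob
ValueError: attempt to get argmax of an empty sequence
```

Run:
```python
import pickle,cv2,numpy as np
from h import ray
f=pickle.load(open('d.pkl','rb'))['top'];im=f['frame']
print(im[160,231],im[180,231])
for n,uv,z in (('pocket',(231,160),.015),('a',(319,166),.02),('b',(388,157),.02),('sleeve',(184,203),.056),('green',(236,275),.057),('spare',(440,208),.006),('fl',(208,167),.035),('fr',(247,175),.035),('bl',(220,115),.035),('br',(261,121),.035)):print(n,ray(f,uv,z).round(3))
print('camera',-f['R'].T@f['t'])
cv2.imwrite('pics/crop.png',cv2.resize(im[100:240,160:300],(700,600)[:1]*2 if 0 else (600,600),interpolation=cv2.INTER_CUBIC))
```

```text
[141 138 134] [108 111 111]
pocket [0.592 0.208 0.015]
a [ 0.58  -0.012  0.02 ]
b [ 0.606 -0.183  0.02 ]
sleeve [0.475 0.302 0.056]
green [0.312 0.172 0.057]
spare [ 0.482 -0.314  0.006]
fl [0.568 0.258 0.035]
fr [0.55  0.162 0.035]
bl [0.701 0.236 0.035]
br [0.687 0.134 0.035]
camera [ 0.3432806  -0.00627563  0.94632208]
```

View pics/crop.png

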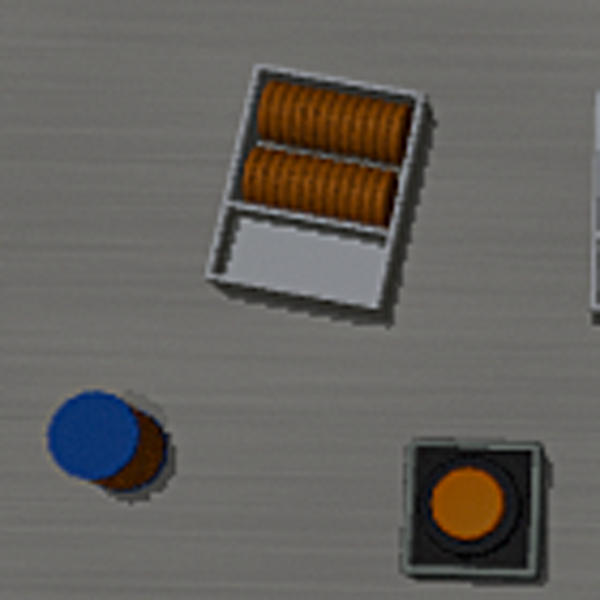

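The rim corners put the tray centre at about (0.629, 0.197), yaw −0.16, with a length of 0.127 m against the true 0.130 m. That puts the pocket at about (0.589, 0.205), which agrees with the floor blob. The button is at about (0.446, 0.104). I'll travel high with the fingers closed.

Request:
servo_tool(
  plan=[
    [0, 1, -1, 0, 0, 0, 0],
    [0, 3, -3, 0, 0, 0, 0],
    [0, 6, -6, 0, 0, 0, 0],
    [0, 9, -9, 0, 0, 0, 0],
    [0, 12, -12, 0, 0, 0, 0],
    [0, 15, -15, 0, 0, 0, 0],
    [0, 18, -18, 0, 0, 0, 0],
    [0, 21, -21, 0, 0, 0, 0],
    [0, 24, -24, 0, 0, 0, 0],
    [0, 27, -27, 0, 0, 0, 0],
  ],
)

```text
clock: 1.1
position: [0.374, -0.2408, 0.2501]
tool_rot: [3.141, -0.0, 0.344]
force: [1.8, -0.8, 0.1]
grip_width: -0.0
finger_force: 0.0
```

Request:
servo_tool(
  plan=[
    [0, 3, -3, 0, 0, 0, 0],
    [0, 6, -6, 0, 0, 0, 0],
    [0, 9, -9, 0, 0, 0, 0],
    [0, 12, -12, 0, 0, 0, 0],
    [0, 15, -15, 0, 0, 0, 0],
    [0, 18, -18, 0, 0, 0, 0],
    [0, 21, -21, 0, 0, 0, 0],
    [0, 24, -24, 0, 0, 0, 0],
    [0, 27, -27, 0, 0, 0, 0],
    [0, 28, -28, 0, 0, 0, 0],
  ],
)

```text
clock: 2.1
position: [0.5431, 0.1196, 0.2498]
tool_rot: [-3.14, -0.0, 0.348]
force: [-0.8, -0.8, -0.1]
grip_width: 0.0003
finger_force: 0.0
```

Request:
servo_tool(
  plan=[
    [0, 2.5, -2.3, 0, 0, 0, 0],
    [0, 5, -4.5, 0, 0, 0, 0],
    [0, 7.2, -6.4, 0, 0, 0, 0],
    [0, 7.2, -6.4, 2, 0, 0, 0],
    [0, 7.2, -6.4, 3, 0, 0, 0],
    [0, 7.2, -6.4, 3, 0, 0, 0],
    [0, 7.2, -6.4, 3, 0, 0, 0],
  ],
)

```text
clock: 2.8
position: [0.5892, 0.1986, 0.2204]
tool_rot: [3.141, 0.0, 0.343]
force: [0.3, -0.4, 0.5]
grip_width: -0.0
finger_force: 0.0
```

Run:
```python
from workcell import bot
import cv2,pickle,numpy as np
from scipy.spatial.transform import Rotation as Ro
s=bot.observe();f=bot.grab_frame("wrist")
Rw=Ro.from_euler('xyz',s['tool_rot']).as_matrix();T=f['T_tool_cam']
A=Rw@T[:3,:3];c=Rw@T[:3,3]+s['position']
f['R']=A.T;f['t']=-A.T@c
pickle.dump(f,open('w.pkl','wb'));cv2.imwrite('pics/w1.png',f['frame']);print(s['position'],s['tool_rot'])
for p in ((.589,.205,.035),(.446,.104,.057)):
    q=f['mtx']@(f['R']@p+f['t']);print(q[:2]/q[2])
```

```text
[0.58915245 0.19860421 0.22041994] [3.14132492e+00 1.87343548e-04 3.43001767e-01]
[314.92735568 180.4708234 ]
[364.19201619 356.31138687]
```

View pics/w1.png

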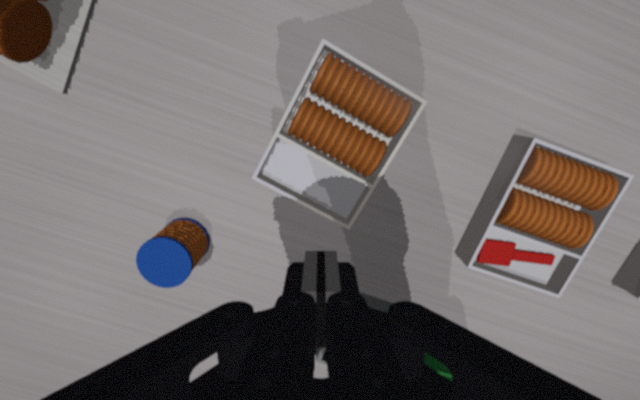

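The wrist view shows the empty pocket's mid-rim at about (313,182) px. My estimate projects to (315,180), so it is confirmed. Next I'll descend to TCP z = 0.08, with the fingertips at 0.061, and dwell.

Request:
servo_tool(
  plan=[
    [0, 0.2, -0.6, 2, 0, 0, 0],
    [0, 0.2, -0.6, 5, 0, 0, 0],
    [0, 0.2, -0.6, 8, 0, 0, 0],
    [0, 0.2, -0.6, 11, 0, 0, 0],
    [0, 0.2, -0.6, 13, 0, 0, 0],
    [0, 0.2, -0.6, 14, 0, 0, 0],
    [0, 0.2, -0.6, 14, 0, 0, 0],
    [0, 0.2, -0.6, 14, 0, 0, 0],
    [0, 0.2, -0.6, 14, 0, 0, 0],
    [0, 0.2, -0.6, 14, 0, 0, 0],
  ],
)

```text
clock: 3.85
position: [0.5897, 0.2057, 0.0811]
tool_rot: [-3.142, -0.002, 0.344]
force: [-0.2, -0.3, -0.6]
grip_width: -0.0001
finger_force: 0.0
```

Request:
servo_tool(
  plan=[
    [0, 0, 0, 0, 0, 0, 0],
    [0, 0, 0, 0, 0, 0, 0],
    [0, 0, 0, 0, 0, 0, 0],
    [0, 0, 0, 0, 0, 0, 0],
    [0, 0, 0, 0, 0, 0, 0],
    [0, 0, 0, 0, 0, 0, 0],
    [0, 0, 0, 0, 0, 0, 0],
    [0, 0, 0, 0, 0, 0, 0],
    [0, 0, 0, 0, 0, 0, 0],
    [0, 0, 0, 0, 0, 0, 0],
  ],
)

```text
clock: 4.85
position: [0.5892, 0.2056, 0.08]
tool_rot: [-3.142, -0.0, 0.344]
force: [0.2, 0.1, 0.3]
grip_width: -0.0002
finger_force: 0.0
```

Request:
servo_tool(
  plan=[
    [0, 0, 0, 0, 0, 0, 0],
    [0, 0, 0, 0, 0, 0, 0],
    [0, 0, 0, 0, 0, 0, 0],
    [0, 0, 0, 0, 0, 0, 0],
    [0, 0, 0, 0, 0, 0, 0],
    [0, 0, 0, 0, 0, 0, 0],
    [0, 0, 0, 0, 0, 0, 0],
    [0, 0, 0, 0, 0, 0, 0],
    [0, 0, 0, 0, 0, 0, 0],
    [0, 0, 0, 0, 0, 0, 0],
  ],
)

```text
clock: 5.85
position: [0.5892, 0.2056, 0.08]
tool_rot: [-3.142, -0.0, 0.344]
force: [-0.1, 0.9, -0.1]
grip_width: -0.0001
finger_force: 0.0
```

Request:
servo_tool(
  plan=[
    [0, 0, 0, -2, 0, 0, 0],
    [0, 0, 0, -6, 0, 0, 0],
    [0, 0, 0, -8, 0, 0, 0],
    [0, -3, 0.9, -9, 0, 0, 0],
    [0, -7, 2, -9, 0, 0, 0],
    [0, -11, 3.2, -9, 0, 0, 0],
    [0, -15, 4.3, -9, 0, 0, 0],
    [0, -16.9, 4.8, -9, 0, 0, 0],
    [0, -16.9, 4.8, -9, 0, 0, 0],
    [0, -16.9, 4.8, -9, 0, 0, 0],
  ],
)

```text
clock: 6.85
position: [0.4467, 0.1035, 0.1704]
tool_rot: [3.141, -0.001, 0.343]
force: [0.5, 0.1, -0.8]
grip_width: -0.0001
finger_force: 0.0
```

Run:
```python
from workcell import bot
import cv2
print(bot.observe()['position'],bot.observe()['tool_rot'])
cv2.imwrite('pics/w2.png',bot.grab_frame("wrist")['frame'])
```

```text
[0.4466972  0.10354003 0.17039242] [ 3.14147024e+00 -1.03240456e-03  3.43465827e-01]
```

View pics/w2.png

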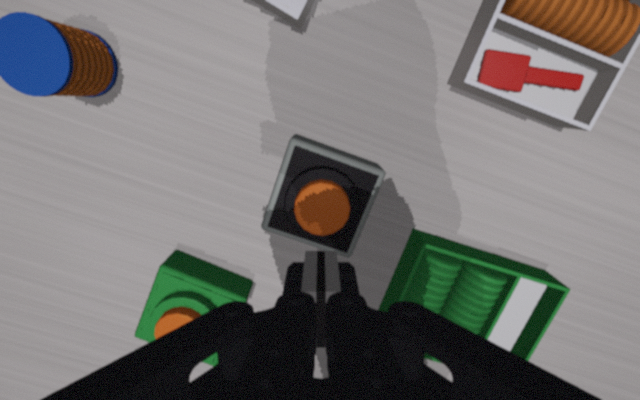

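The button at (322,208) px is straight ahead on the finger centreline, and the green console at lower left is clear of the path. I'll press next.

Request:
servo_tool(
  plan=[
    [0, 0, 0, 3, 0, 0, 0],
    [0, 0, 0, 6, 0, 0, 0],
    [0, 0, 0, 8, 0, 0, 0],
    [0, 0, 0, 9, 0, 0, 0],
    [0, 0, 0, 9.4, 0, 0, 0],
    [0, 0, 0, 9.6, 0, 0, 0],
    [0, 0, 0, 9.8, 0, 0, 0],
    [0, 0, 0, 9.9, 0, 0, 0],
    [0, 0, 0, 9.9, 0, 0, 0],
    [0, 0, 0, 9.9, 0, 0, 0],
  ],
)

```text
clock: 7.9
position: [0.4466, 0.1037, 0.0714]
tool_rot: [-3.141, -0.001, 0.344]
force: [-0.4, 2.8, 4.5]
grip_width: 0.0
finger_force: 1.9
```

Request:
servo_tool(
  plan=[
    [0, 0, 0, 0.1, 0, 0, 0],
    [0, 0, 0, 0.15, 0, 0, 0],
    [0, 0, 0, 0.15, 0, 0, 0],
    [0, 0, 0, 0.15, 0, 0, 0],
  ],
)

```text
clock: 8.3
position: [0.4467, 0.1037, 0.0697]
tool_rot: [-3.142, -0.001, 0.344]
force: [-0.2, 2.4, 8.0]
grip_width: -0.0003
finger_force: 3.9
```

The force is 8 N, above the spring's 5 N, and the tip is 6.3 mm below the rest height, so the button is fully down. I'll retract now.

Request:
servo_tool(
  plan=[
    [0, 0, 0, -1, 0, 0, 0],
    [0, 0, 0, -4, 0, 0, 0],
    [0, 0, 0, -8, 0, 0, 0],
    [0, 0, 0, -12, 0, 0, 0],
    [0, 0, 0, -15, 0, 0, 0],
    [0, 0, 0, -15, 0, 0, 0],
    [0, 0, 0, -15, 0, 0, 0],
    [0, 0, 0, -15, 0, 0, 0],
  ],
)

```text
clock: 9.1
position: [0.4457, 0.1031, 0.2189]
tool_rot: [3.142, 0.001, 0.344]
force: [0.1, -0.4, 0.0]
grip_width: -0.0004
finger_force: 0.0
```

Run:
```python
from workcell import bot
s=bot.observe();print(s['position'],s['force'],abs(s['qd']).max())
print(bot.job_done())
```

```text
[0.44569442 0.1030709  0.21891133] [ 0.10711718 -0.42239601  0.02907524] 0.01208814501236758
the job is handed in; nothing more can be done
None
```

I held the fingertips about 2.6 cm above the rim of the empty pocket for just over 2 s, pressed the orange button fully down (8 N), released it and drew clear. The job is handed in; the hand-in returned no verdict, and I didn't take a picture of the button afterwards.

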